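# Set out the condiments on the serving board

### The job

Set out the wooden serving board around the blue tin and the mustard jar, which stay where they stand on it. Stand the small tin centred on top of the blue tin, the salt shaker midway between the blue tin and the mustard jar and in line with them, the wooden pepper mill directly behind the salt shaker, and the spice jar directly behind the mustard jar (behind means on the side away from you, square to the row), each of these two with a gap of about 2 cm to the thing in front of it. Everything ends upright; leave the mandarin, the glass and the mug alone.

Things in the scene. Friction and masses are not known exactly. Their poses are not given: they have to be found in the camera images.
- serving_board: fixed light wooden board, 240 (x) by 300 (y) mm, a thin dark strip near each short end. Origin at its middle, on the worktop; its top is 12 mm up. +x points away from the robot (behind), +y to its left; turned by up to 0.15 rad. Blue tin and mustard jar stand on it in a row along its y, at x = -20 mm, about 90 mm either side of its middle; which is left varies.
- blue_tin: low turquoise-blue food tin, 75 mm diameter, 58 mm high, flat top; stands on the board, loose, is not to be moved. Origin at the centre of its underside; its x and y axes are parallel to the board's.
- mustard_jar: squat glass jar of mustard with a grey screw lid, 70 mm diameter, 88 mm high; stands on the board, loose, is not to be moved. Origin at the centre of its underside; its x and y axes are parallel to the board's.
- small_tin: small food tin, white and red with a bright metal top, 57 mm diameter, 72 mm high, about 0.18 kg; starts on the worktop beside the board, to be moved. Origin at the centre of its underside, z up; round, so its yaw does not matter for a grasp.
- salt_shaker: clear salt shaker with a grey cap, 44 mm diameter, 90 mm high; starts on the worktop beside the board, to be moved. Origin at the centre of its underside, z up; round, so its yaw does not matter for a grasp.
- pepper_mill: tall dark-brown wooden pepper mill, 58 mm diameter at its foot, 170 mm high including a 12 mm finial; its turned head, 123 to 159 mm up, is 48 mm in diameter and a good place to grip; about 0.18 kg; starts on the worktop beside the board, to be moved. Origin at the centre of its underside, z up; round, so its yaw does not matter for a grasp.
- spice_jar: slim glass spice jar with a green cap and a white and red label, 46 mm diameter, 106 mm high; starts on the worktop beside the board, to be moved. Origin at the centre of its underside, z up; round, so its yaw does not matter for a grasp.
- white_mug: white mug with a handle, bystander at the right, 93 mm high; leave it alone. Origin under it.
- mandarin: orange mandarin, 48 mm across, 44 mm high, at the board's front edge; leave it alone. Origin at its underside.
- glass: pale glass tumbler, 62 mm across, 86 mm high, on the worktop behind the board; leave it alone. Origin at its underside.
Mind the look-alikes: they are no part of the job. Leave any turquoise look-alike of the spice_jar alone.

How it is judged:
By the outcome, as a careful person would: the job done as asked, in the order asked, and still so for the second after the job is handed in, with the robot touching nothing.
It also fails if it takes over 102 s, if anything falls off the work surface, if the arm or the gripper's body presses on something with over 40 N, if the wrist force passes 120 N, or if a joint passes its speed limit or range.

### The arm

A 6-joint arm with a two-finger parallel gripper is mounted at the origin on a cart in front of the work surface, level with it; the furniture and walls round the work are solid. World frame = base frame: x ahead of the robot, y to its left, z up, the work surface at z = 0. Lengths are in mm, angles in degrees, forces in N, time in s.
With the tool pointing down it reaches from about 250 to 775 mm from the base axis. Payload 4 kg.
Tool frame: the origin (TCP) lies midway between the tips of the shut fingers; the grasp point (between the pads) lies 19 mm behind it; z points along the fingers, y is the line along which they close (so a half turn about z gives the same grasp; the last joint's range is limited). The gripper opens to 94 mm and grips with 3 to 60 N. Pads are 16 mm wide; open, the fingers measure 119 mm over their backs; the gripper's body (75 mm by 177 mm) begins 78 mm behind the grasp point.
Start: joints at [-79.876, 4.996, 78.535, -0, 96.463, -5.907], TCP at [151.887, -528.631, 205.506] pointing down, gripper open.
Joint ranges: [-177.83, 177.83], [-43.37, 116.18], [15.69, 146.23], [-61.86, 241.86], [9.47, 152.12], [-147.06, 147.06]. Speed limits (degrees/s): [159.86, 159.86, 180, 180, 180, 180].

### API

Orientations are given as a 3x3 rotation matrix whose columns are the frame's x, y, z axes.
In Python, from cell import bot, cams gives the robot as it stands.
- The arm moves only by the tool play_rows, never from a script. Its argument "moves" is a list of rows, each an object of numbers: "tx", "ty", "tz": the shift along the tool's x, y, z in m; "ax", "ay", "az": the turn, a rotation vector about the tool's x, y, z in rad; "fingers": the opening, from 0 (shut) to 1 (fully open). In form: [{"tx": .., "ty": .., "tz": .., "ax": .., "ay": .., "az": .., "fingers": ..}, ...]. A call has 1 to 10 rows; each row is the pose to reach, as a shift and turn from the pose commanded when the call began, along the tool's axes at that moment; what a row does not reach only later rows make up. A row lasts 1/10 s, in which the tool goes at most 50 mm and 8.59 degrees, less where a joint would pass 70% of its speed; a pose out of reach is approached as far as the arm can. A call with a gripper value outside its range is refused whole. The fingers move at their own pace and stop on an object; the grip force is fixed at half the most. Time passes only in rows, so rows that repeat a pose let the fingers close. It gives the time, the measured TCP pose, the force, the opening and the grip force at its end, in the units of the state.
- bot.sense(): the state, without advancing time (a new reading comes with each control period).
- cams.grab_frame(name): name is "side" or "top"; returns the picture (384x512x3 uint8, blue, green, red); there is no depth.
- cams.calibration(name): a dict with "fx", "fy", "cx", "cy" (pixels), "world_to_cam" (4x4, takes a point from world to camera coordinates). Camera axes: x right, y down, z forward; pixel columns grow to the right and rows downward; lengths in mm; the calibration is good to about 2 mm. A picture is of the moment at which its call begins. calibration takes no time and is no camera call.
- bot.finish_job(): hands the job in; it is judged then, once.
The state is a dict: "clock": time; "qpos": joint angles; "qd": joint speeds; "effort": joint torques, N m; "tcp_pos": TCP position; "ee_rot": TCP orientation; "wrist_force": force on the tool from outside, world axes, zero at the start; "moment": the same for the moment, N m; "gripper_width": finger opening in mm; "grasp_force": force on a finger pad.
Only numpy, scipy, OpenCV 4.12 (cv2) and the standard library are available. Lean on these libraries where they do the work, as an engineer would, in place of code of your own. Each camera call takes 0.05 s, during which the arm holds its last target. There are 200 camera calls.

## Working session

There is one attempt and no reset: what is moved stays moved. The work goes in short steps, Python scripts to look and compute and a tool call to move; the robot and the scene stay as the last step left them, time stands still between calls to the robot, and variables do not carry over. Pictures are saved under pics/ and viewed, at most 16 in all, crops included, and the job is handed in when it is done.

Besides the shell and the picture viewer there is one more tool, called after "Call:" as name(argument=value, ...), one argument or row to a line, values as JSON. play_rows: Moves the arm, as the interface text tells. Its arguments: {"type":"object","properties":{"moves":{"type":"array"}},"required":["moves"]}

```bash
mkdir -p pics; ls
python3 - <<'E'
from cell import bot,cams
import cv2,numpy as np
for n in("top","side"):
    cv2.imwrite(f"pics/{n}0.png",cams.grab_frame(n)); c=cams.calibration(n)
    print(n,c["fx"],c["fy"],c["cx"],c["cy"]);print(np.round(c["world_to_cam"],3).tolist())
s=bot.sense();print(s["clock"],np.round(s["ee_rot"],3).tolist(),s["gripper_width"])
E
```

```text
pics
top 439.98980526382024 439.98980526382024 262.4521258793222 189.79007714559998
[[-0.03, -0.999, -0.014, -148.3], [-0.994, 0.031, -0.108, 583.215], [0.109, 0.011, -0.994, 1284.254], [0.0, 0.0, 0.0, 1.0]]
side 388.4596488612901 388.4596488612901 259.8174908978649 192.16749471961836
[[0.915, -0.404, -0.005, -615.065], [-0.272, -0.606, -0.748, 84.375], [0.3, 0.685, -0.664, 952.008], [0.0, 0.0, 0.0, 1.0]]
0.1 [[0.961, 0.276, -0.0], [0.276, -0.961, 0.002], [0.0, -0.002, -1.0]] 94.25752756950138
```

View pics/top0.png

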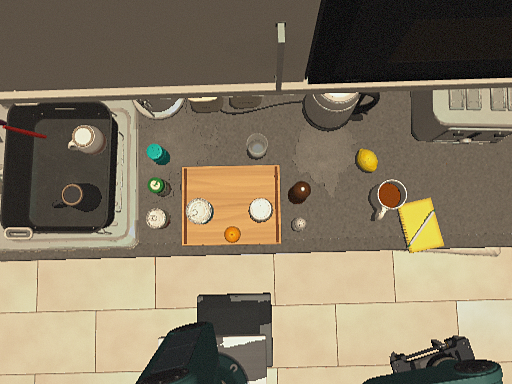

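View pics/side0.png

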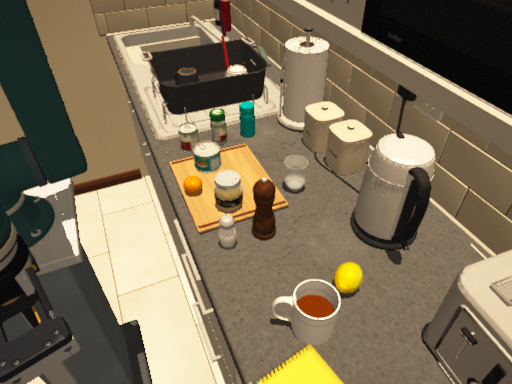

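Top view: blue tin (200,211) and mustard jar (260,210) on the board, small tin (156,218), mill (300,190), salt shaker (299,225), glass (257,146), mandarin (232,235). Spice jar candidates: green cap (157,186), which has a white/red label in the side view at (218,125), and turquoise (157,154). The green one fits the description. I'll confirm it in an enlarged crop.

Run:
```python
import cv2,numpy as np
t=cv2.imread("pics/top0.png")[130:260,130:330]; s=cv2.imread("pics/side0.png")[90:260,150:320]
cv2.imwrite("pics/tc.png",cv2.resize(t,None,fx=4,fy=4,interpolation=cv2.INTER_CUBIC))
cv2.imwrite("pics/sc.png",cv2.resize(s,None,fx=3.5,fy=3.5,interpolation=cv2.INTER_CUBIC))
```

```text
(no output)
```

View pics/tc.png

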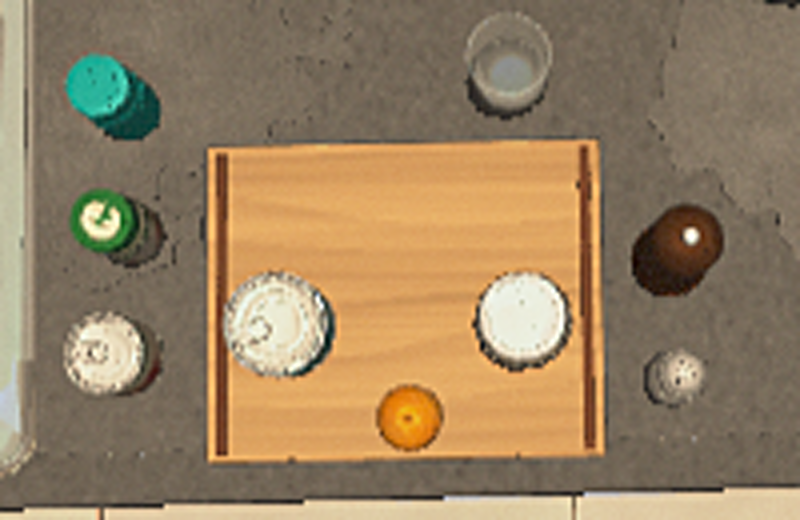

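View pics/sc.png

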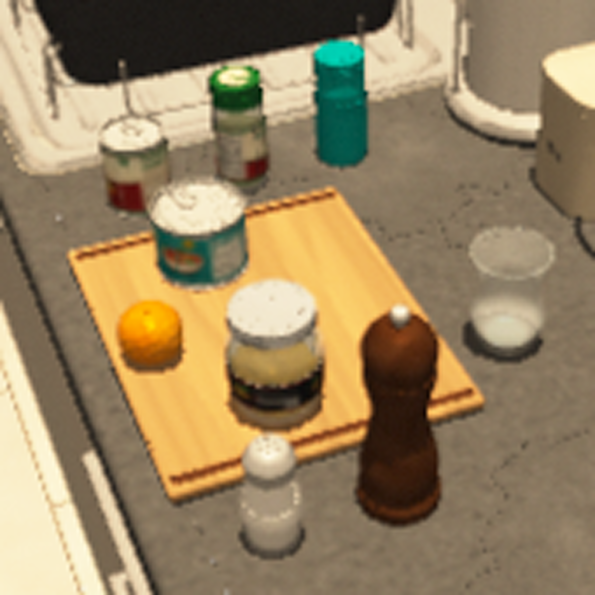

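The crops confirm it: the green-capped jar with the white/red label (top 156,185) is the spice jar, and the turquoise one at (155,151) is the look-alike. Next I'll turn these pixels into positions.

```bash
cat > h.py <<'E'
import numpy as np
from cell import cams
def ray(n,u,v):
    c=cams.calibration(n);M=np.array(c["world_to_cam"]);R=M[:3,:3]
    return -R.T@M[:3,3], R.T@np.array([(u-c["cx"])/c["fx"],(v-c["cy"])/c["fy"],1])
def plane(n,u,v,z):
    o,d=ray(n,u,v);return o+d*(z-o[2])/d[2]
def proj(n,p):
    c=cams.calibration(n);M=np.array(c["world_to_cam"]);q=M[:3,:3]@p+M[:3,3]
    return np.array([c["fx"]*q[0]/q[2]+c["cx"],c["fy"]*q[1]/q[2]+c["cy"]])
E
python3 - <<'E'
from h import *
T=lambda p:(p[0]/4-.375+130,p[1]/4-.375+130); S=lambda p:(p[0]/3.5-.36+150,p[1]/3.5-.36+90)
o=dict(small=((106,352),(135,134),72),spice=((103,221),(236,75),106),blue=((276,323),(197,203),70),must=((523,319),(272,303),100),mill=((691,236),(400,313),167),salt=((684,371),(268,442),89))
for k,(a,b,z) in o.items(): print(k,plane("top",*T(a),z).round(0)[:2],plane("side",*S(b),z).round(0)[:2])
for c in((208,149),(598,141),(604,453),(209,462)):print(plane("top",*T(c),12).round(1)[:2])
for c in((508,56),):print("glass",plane("top",*T(c),86).round(1)[:2])
print("mand",plane("top",*T((409,417)),34).round(1)[:2])
E
```

```text
small [503. 143.] [503. 139.]
spice [594. 136.] [596. 140.]
blue [520.  20.] [520.  24.]
must [ 516. -159.] [ 520. -154.]
mill [ 563. -274.] [ 562. -273.]
salt [ 476. -272.] [ 474. -269.]
[658.6  79.2]
[ 655.3 -218.8]
[ 419.2 -215.3]
[421.2  80.7]
glass [ 707.3 -153.6]
mand [450.1 -71.9]
```

```bash
cat >> h.py <<'E'
def go(x,y,z,yaw):
    "shift to world TCP, yaw = world angle of tool y (deg)"
    from cell import bot
    s=bot.sense();R=np.array(s["ee_rot"]);d=R.T@(np.array([x,y,z])-s["tcp_pos"])/1000
    a=np.radians(yaw);Rt=np.array([[-np.sin(a),np.cos(a),0],[np.cos(a),np.sin(a),0],[0,0,-1]])
    from scipy.spatial.transform import Rotation as Q
    print(s["clock"],d.round(4),Q.from_matrix(R.T@Rt).as_rotvec().round(4))
E
python3 -c "
from h import *
go(503,141,240,0)"
```

```text
0.1 [ 0.5224 -0.5462 -0.0344] [-0.0015 -0.0014 -1.291 ]
```

Call:
play_rows(
  moves=[
    {"tx":0,"ty":0,"tz":-0.034,"ax":0,"ay":0,"az":-0.15,"fingers":1},
    {"tx":0.522,"ty":-0.546,"tz":-0.034,"ax":-0.0015,"ay":-0.0014,"az":-1.291,"fingers":1},
    {"tx":0.522,"ty":-0.546,"tz":-0.034,"ax":-0.0015,"ay":-0.0014,"az":-1.291,"fingers":1},
    {"tx":0.522,"ty":-0.546,"tz":-0.034,"ax":-0.0015,"ay":-0.0014,"az":-1.291,"fingers":1},
    {"tx":0.522,"ty":-0.546,"tz":-0.034,"ax":-0.0015,"ay":-0.0014,"az":-1.291,"fingers":1},
    {"tx":0.522,"ty":-0.546,"tz":-0.034,"ax":-0.0015,"ay":-0.0014,"az":-1.291,"fingers":1},
    {"tx":0.522,"ty":-0.546,"tz":-0.034,"ax":-0.0015,"ay":-0.0014,"az":-1.291,"fingers":1},
    {"tx":0.522,"ty":-0.546,"tz":-0.034,"ax":-0.0015,"ay":-0.0014,"az":-1.291,"fingers":1},
    {"tx":0.522,"ty":-0.546,"tz":-0.034,"ax":-0.0015,"ay":-0.0014,"az":-1.291,"fingers":1},
    {"tx":0.522,"ty":-0.546,"tz":-0.034,"ax":-0.0015,"ay":-0.0014,"az":-1.291,"fingers":1},
  ],
)

```text
clock: 1.1
tcp_pos: [361.2, -128.1, 239.3]
ee_rot: [[-0.001, 1.0, 0.001], [1.0, 0.001, -0.002], [-0.002, 0.001, -1.0]]
wrist_force: [0.6, -0.7, 0.5]
gripper_width: 93.8
grasp_force: 0.0
```

Tool now aligned: tx = world y, ty = world x, tz = down.

Call:
play_rows(
  moves=[
    {"tx":0.269,"ty":0.142,"tz":0.06,"ax":0,"ay":0,"az":0,"fingers":1},
    {"tx":0.269,"ty":0.142,"tz":0.06,"ax":0,"ay":0,"az":0,"fingers":1},
    {"tx":0.269,"ty":0.142,"tz":0.06,"ax":0,"ay":0,"az":0,"fingers":1},
    {"tx":0.269,"ty":0.142,"tz":0.06,"ax":0,"ay":0,"az":0,"fingers":1},
    {"tx":0.269,"ty":0.142,"tz":0.06,"ax":0,"ay":0,"az":0,"fingers":1},
    {"tx":0.269,"ty":0.142,"tz":0.06,"ax":0,"ay":0,"az":0,"fingers":1},
    {"tx":0.269,"ty":0.142,"tz":0.06,"ax":0,"ay":0,"az":0,"fingers":1},
    {"tx":0.269,"ty":0.142,"tz":0.06,"ax":0,"ay":0,"az":0,"fingers":1},
    {"tx":0.269,"ty":0.142,"tz":0.06,"ax":0,"ay":0,"az":0,"fingers":1},
  ],
)

```text
clock: 2.0
tcp_pos: [502.6, 137.8, 179.0]
ee_rot: [[0.0, 1.0, -0.0], [1.0, -0.0, -0.003], [-0.003, -0.0, -1.0]]
wrist_force: [0.0, -0.5, -0.0]
gripper_width: 94.2
grasp_force: 0.0
```

Run:
```python
from h import *
import cv2
from cell import bot
a=cams.grab_frame("side");cv2.imwrite("pics/s1.png",cv2.resize(a[60:230,110:310],None,fx=3.5,fy=3.5,interpolation=cv2.INTER_CUBIC))
p=np.array(bot.sense()["tcp_pos"]);print(p,(proj("side",p)-[110,60])*3.5)
go(503,142,26,0)
```

```text
[502.69688158 137.44792314 179.46687071] [257.26494941 122.38584002]
2.05 [0.0049 0.0002 0.1535] [ 0.0007  0.0026 -0.0014]
```

View pics/s1.png

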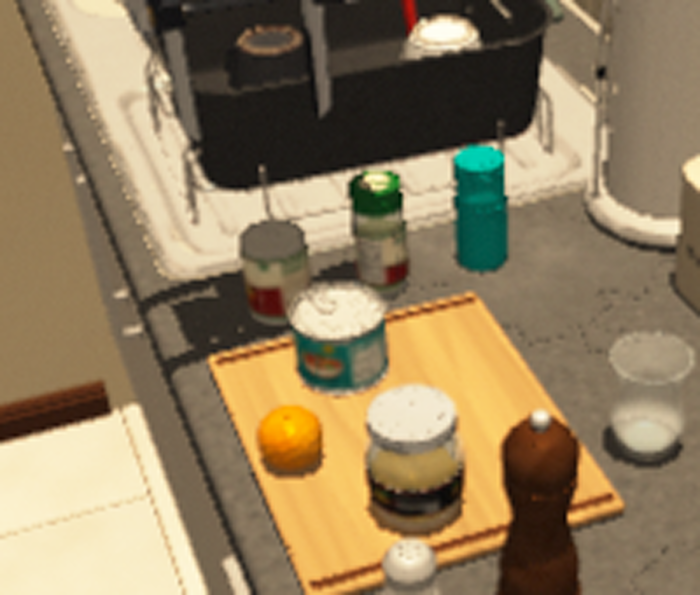

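Call:
play_rows(
  moves=[
    {"tx":0.004,"ty":0,"tz":0.05,"ax":0,"ay":0,"az":0,"fingers":1},
    {"tx":0.004,"ty":0,"tz":0.1,"ax":0,"ay":0.0026,"az":0,"fingers":1},
    {"tx":0.004,"ty":0,"tz":0.135,"ax":0,"ay":0.0026,"az":0,"fingers":1},
    {"tx":0.004,"ty":0,"tz":0.153,"ax":0,"ay":0.0026,"az":0,"fingers":1},
    {"tx":0.004,"ty":0,"tz":0.153,"ax":0,"ay":0.0026,"az":0,"fingers":0.6},
    {"tx":0.004,"ty":0,"tz":0.153,"ax":0,"ay":0.0026,"az":0,"fingers":0.4},
    {"tx":0.004,"ty":0,"tz":0.153,"ax":0,"ay":0.0026,"az":0,"fingers":0.3},
    {"tx":0.004,"ty":0,"tz":0.153,"ax":0,"ay":0.0026,"az":0,"fingers":0.3},
    {"tx":0.004,"ty":0,"tz":0.153,"ax":0,"ay":0.0026,"az":0,"fingers":0.3},
  ],
)

```text
clock: 2.95
tcp_pos: [503.5, 142.5, 27.5]
ee_rot: [[0.0, 1.0, 0.002], [1.0, -0.0, 0.001], [0.001, 0.002, -1.0]]
wrist_force: [-1.6, 0.5, 0.7]
gripper_width: 57.5
grasp_force: 0.6
```

Call:
play_rows(
  moves=[
    {"tx":0,"ty":0,"tz":0,"ax":0,"ay":0,"az":0,"fingers":0.3},
    {"tx":0,"ty":0,"tz":0,"ax":0,"ay":0,"az":0,"fingers":0.3},
    {"tx":0,"ty":0,"tz":-0.02,"ax":0,"ay":0,"az":0,"fingers":0.3},
    {"tx":0,"ty":0,"tz":-0.06,"ax":0,"ay":0,"az":0,"fingers":0.3},
    {"tx":0,"ty":0,"tz":-0.1,"ax":0,"ay":0,"az":0,"fingers":0.3},
    {"tx":-0.02,"ty":0.005,"tz":-0.11,"ax":0,"ay":0,"az":0,"fingers":0.3},
    {"tx":-0.06,"ty":0.016,"tz":-0.11,"ax":0,"ay":0,"az":0,"fingers":0.3},
    {"tx":-0.1,"ty":0.016,"tz":-0.11,"ax":0,"ay":0,"az":0,"fingers":0.3},
    {"tx":-0.12,"ty":0.016,"tz":-0.11,"ax":0,"ay":0,"az":0,"fingers":0.3},
    {"tx":-0.12,"ty":0.016,"tz":-0.11,"ax":0,"ay":0,"az":0,"fingers":0.3},
  ],
)

```text
clock: 3.95
tcp_pos: [518.9, 20.0, 135.4]
ee_rot: [[0.004, 1.0, -0.0], [1.0, -0.004, -0.0], [-0.0, -0.0, -1.0]]
wrist_force: [0.1, 0.3, -0.8]
gripper_width: 56.7
grasp_force: 30.0
```

Run:
```python
from h import *
import cv2
from cell import bot
a=cams.grab_frame("side");cv2.imwrite("pics/s2.png",cv2.resize(a[90:220,150:290],None,fx=4,fy=4,interpolation=cv2.INTER_CUBIC))
s=bot.sense();print(s["tcp_pos"],s["gripper_width"],s["grasp_force"])
go(520,21.5,98,0)
```

```text
[518.8428085   21.65455139 135.40941843] 57.14383792294177 29.998166263103485
4.0 [-0.0002  0.0012  0.0374] [-0.0003 -0.0012 -0.0023]
```

View pics/s2.png

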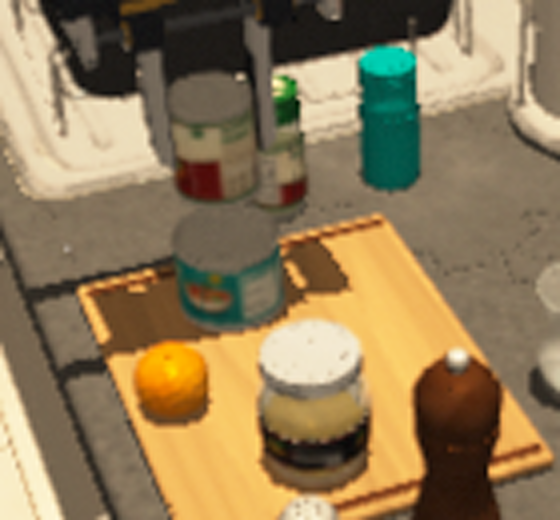

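Run:
```python
from h import *
f=lambda p:((proj("side",np.array(p,float))-[150,90])*4+1.5).round(1)
for z in(108,144,180):print(f((518.8,21.6,z)))
for z in(12,41,70):print(f((520,21.5,z)))
print(f((530,21.5,70)),f((520,31.5,70)))
import cv2
t=cv2.imread("pics/top0.png")
```

```text
[219.2 187.7]
[213.8 141.8]
[208.1  93.7]
[234.1 300.2]
[230.3 267.5]
[226.3 233.7]
[240.1 230.2] [221.9 226.1]
```

Call:
play_rows(
  moves=[
    {"tx":0,"ty":0.001,"tz":0.02,"ax":0,"ay":0,"az":0,"fingers":0.3},
    {"tx":0,"ty":0.001,"tz":0.032,"ax":0,"ay":0,"az":0,"fingers":0.3},
    {"tx":0,"ty":0.001,"tz":0.036,"ax":0,"ay":0,"az":0,"fingers":0.3},
    {"tx":0,"ty":0.001,"tz":0.038,"ax":0,"ay":0,"az":0,"fingers":0.3},
    {"tx":0,"ty":0.001,"tz":0.038,"ax":0,"ay":0,"az":0,"fingers":0.3},
    {"tx":0,"ty":0.001,"tz":0.038,"ax":0,"ay":0,"az":0,"fingers":0.3},
  ],
)

```text
clock: 4.6
tcp_pos: [520.4, 22.6, 98.4]
ee_rot: [[-0.0, 1.0, 0.001], [1.0, 0.0, 0.001], [0.001, 0.001, -1.0]]
wrist_force: [0.5, 0.6, -1.4]
gripper_width: 56.9
grasp_force: 30.0
```

Call:
play_rows(
  moves=[
    {"tx":0,"ty":0,"tz":0.001,"ax":0,"ay":0,"az":0,"fingers":0.3},
    {"tx":0,"ty":0,"tz":0.002,"ax":0,"ay":0,"az":0,"fingers":0.3},
    {"tx":0,"ty":0,"tz":0.002,"ax":0,"ay":0,"az":0,"fingers":0.3},
  ],
)

```text
clock: 4.9
tcp_pos: [520.5, 22.4, 97.5]
ee_rot: [[0.0, 1.0, 0.002], [1.0, -0.0, 0.001], [0.001, 0.002, -1.0]]
wrist_force: [-2.0, 1.2, 5.2]
gripper_width: 56.8
grasp_force: 30.0
```

Contact (5 N). Release gently, then rise.

Call:
play_rows(
  moves=[
    {"tx":0,"ty":0,"tz":0,"ax":0,"ay":0,"az":0,"fingers":0.65},
    {"tx":0,"ty":0,"tz":0,"ax":0,"ay":0,"az":0,"fingers":0.8},
    {"tx":0,"ty":0,"tz":0,"ax":0,"ay":0,"az":0,"fingers":0.95},
    {"tx":0,"ty":0,"tz":0,"ax":0,"ay":0,"az":0,"fingers":1},
    {"tx":0,"ty":0,"tz":-0.03,"ax":0,"ay":0,"az":0,"fingers":1},
    {"tx":0,"ty":0,"tz":-0.07,"ax":0,"ay":0,"az":0,"fingers":1},
    {"tx":0,"ty":0,"tz":-0.12,"ax":0,"ay":0,"az":0,"fingers":1},
    {"tx":0,"ty":0,"tz":-0.15,"ax":0,"ay":0,"az":0,"fingers":1},
  ],
)

```text
clock: 5.7
tcp_pos: [520.9, 22.3, 249.9]
ee_rot: [[0.0, 1.0, 0.005], [1.0, -0.0, 0.0], [0.0, 0.005, -1.0]]
wrist_force: [-0.3, -0.1, 0.5]
gripper_width: 93.7
grasp_force: 0.0
```

Run:
```python
from h import *
print(__import__("cell").bot.sense()["tcp_pos"])
go(475,-271,175,90)
```

```text
[520.85011051  22.25481619 249.89768107]
5.7 [-0.2933 -0.0462  0.0746] [ 0.0044  0.0039 -1.5708]
```

Call:
play_rows(
  moves=[
    {"tx":-0.05,"ty":-0.006,"tz":0,"ax":0.004,"ay":0.004,"az":0.15,"fingers":1},
    {"tx":-0.1,"ty":-0.012,"tz":0,"ax":0.004,"ay":0.004,"az":0.3,"fingers":1},
    {"tx":-0.15,"ty":-0.02,"tz":0,"ax":0.004,"ay":0.004,"az":0.45,"fingers":1},
    {"tx":-0.2,"ty":-0.03,"tz":0,"ax":0.004,"ay":0.004,"az":0.6,"fingers":1},
    {"tx":-0.25,"ty":-0.04,"tz":0,"ax":0.004,"ay":0.004,"az":0.75,"fingers":1},
    {"tx":-0.293,"ty":-0.046,"tz":0,"ax":0,"ay":0,"az":0.9,"fingers":1},
    {"tx":-0.293,"ty":-0.046,"tz":0,"ax":0,"ay":0,"az":1.05,"fingers":1},
    {"tx":-0.293,"ty":-0.046,"tz":0,"ax":0,"ay":0,"az":1.2,"fingers":1},
    {"tx":-0.293,"ty":-0.046,"tz":0,"ax":0,"ay":0,"az":1.35,"fingers":1},
    {"tx":-0.293,"ty":-0.046,"tz":0,"ax":0,"ay":0,"az":1.5,"fingers":1},
  ],
)

```text
clock: 6.7
tcp_pos: [473.8, -271.0, 245.3]
ee_rot: [[0.998, 0.064, -0.0], [0.064, -0.998, 0.001], [0.0, -0.001, -1.0]]
wrist_force: [-0.1, 0.8, -0.4]
gripper_width: 94.1
grasp_force: 0.0
```

Run:
```python
from h import *
import cv2
a=cams.grab_frame("side");cv2.imwrite("pics/s3.png",cv2.resize(a[90:270,150:320],None,fx=3.3,fy=3.3,interpolation=cv2.INTER_CUBIC))
b=cams.grab_frame("top");cv2.imwrite("pics/t3.png",b)
print(__import__("cell").bot.sense()["tcp_pos"])
go(475,-271,42,-90)
```

```text
[ 473.87799417 -270.80565836  245.37803453]
6.8 [0.0011 0.0005 0.2034] [-0.0009 -0.      0.0711]
```

View pics/s3.png

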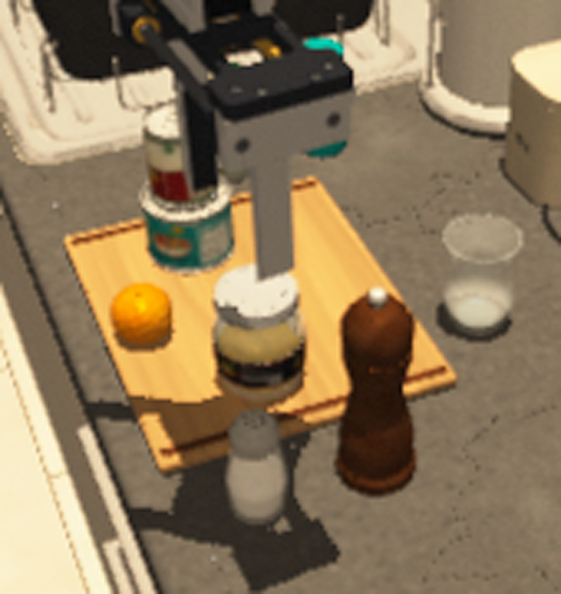

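Call:
play_rows(
  moves=[
    {"tx":0.001,"ty":0,"tz":0.05,"ax":-0.001,"ay":0,"az":0.071,"fingers":1},
    {"tx":0.001,"ty":0,"tz":0.1,"ax":-0.001,"ay":0,"az":0.071,"fingers":1},
    {"tx":0.001,"ty":0,"tz":0.15,"ax":-0.001,"ay":0,"az":0.071,"fingers":1},
    {"tx":0.001,"ty":0,"tz":0.19,"ax":-0.001,"ay":0,"az":0.071,"fingers":1},
    {"tx":0.001,"ty":0,"tz":0.204,"ax":-0.001,"ay":0,"az":0.071,"fingers":1},
    {"tx":0.001,"ty":0,"tz":0.204,"ax":-0.001,"ay":0,"az":0.071,"fingers":0.6},
    {"tx":0.001,"ty":0,"tz":0.204,"ax":-0.001,"ay":0,"az":0.071,"fingers":0.3},
    {"tx":0.001,"ty":0,"tz":0.204,"ax":-0.001,"ay":0,"az":0.071,"fingers":0.2},
    {"tx":0.001,"ty":0,"tz":0.204,"ax":-0.001,"ay":0,"az":0.071,"fingers":0.2},
    {"tx":0.001,"ty":0,"tz":0.204,"ax":-0.001,"ay":0,"az":0.071,"fingers":0.2},
  ],
)

```text
clock: 7.8
tcp_pos: [476.0, -271.2, 43.5]
ee_rot: [[1.0, 0.0, 0.003], [0.0, -1.0, -0.002], [0.003, 0.002, -1.0]]
wrist_force: [-0.8, 0.5, 0.4]
gripper_width: 57.5
grasp_force: 0.0
```

Call:
play_rows(
  moves=[
    {"tx":0,"ty":0,"tz":0,"ax":0,"ay":0,"az":0,"fingers":0.2},
    {"tx":0,"ty":0,"tz":0,"ax":0,"ay":0,"az":0,"fingers":0.2},
    {"tx":0,"ty":0,"tz":0,"ax":0,"ay":0,"az":0,"fingers":0.2},
  ],
)

```text
clock: 8.1
tcp_pos: [475.1, -270.2, 41.9]
ee_rot: [[1.0, 0.0, 0.001], [0.0, -1.0, 0.0], [0.001, -0.0, -1.0]]
wrist_force: [0.6, 1.9, 0.9]
gripper_width: 37.2
grasp_force: 29.7
```

Call:
play_rows(
  moves=[
    {"tx":0,"ty":0,"tz":-0.03,"ax":0,"ay":0,"az":0,"fingers":0.2},
    {"tx":0,"ty":0,"tz":-0.08,"ax":0,"ay":0,"az":0,"fingers":0.2},
    {"tx":0,"ty":0,"tz":-0.12,"ax":0,"ay":0,"az":0,"fingers":0.2},
    {"tx":0.005,"ty":-0.02,"tz":-0.14,"ax":0,"ay":0,"az":0,"fingers":0.2},
    {"tx":0.015,"ty":-0.06,"tz":-0.14,"ax":0,"ay":0,"az":0,"fingers":0.2},
    {"tx":0.025,"ty":-0.1,"tz":-0.14,"ax":0,"ay":0,"az":0,"fingers":0.2},
    {"tx":0.035,"ty":-0.15,"tz":-0.14,"ax":0,"ay":0,"az":0,"fingers":0.2},
    {"tx":0.043,"ty":-0.19,"tz":-0.14,"ax":0,"ay":0,"az":0,"fingers":0.2},
    {"tx":0.043,"ty":-0.202,"tz":-0.14,"ax":0,"ay":0,"az":0,"fingers":0.2},
    {"tx":0.043,"ty":-0.202,"tz":-0.14,"ax":0,"ay":0,"az":0,"fingers":0.2},
  ],
)

```text
clock: 9.1
tcp_pos: [517.8, -67.0, 181.4]
ee_rot: [[1.0, 0.003, -0.0], [0.003, -1.0, -0.001], [-0.0, 0.001, -1.0]]
wrist_force: [-0.5, -0.8, -1.3]
gripper_width: 37.4
grasp_force: 29.5
```

Run:
```python
from h import *
import cv2
a=cams.grab_frame("side");cv2.imwrite("pics/s4.png",cv2.resize(a[70:230,150:320],None,fx=3.5,fy=3.5,interpolation=cv2.INTER_CUBIC))
f=lambda p:((proj("side",np.array(p,float))-[150,70])*3.5+1.25).round(1)
s=__import__("cell").bot.sense();p=np.array(s["tcp_pos"]);print(p,s["gripper_width"],s["grasp_force"])
print([f(p+[0,0,k]) for k in(-42,-2,48)])
go(518.5,-68.5,54,-90)
```

```text
[517.73305392 -68.46022906 181.36684572] 37.19316223858639 29.49722603239934
[array([224.7, 261.7]), array([219.9, 213.8]), array([213.5, 149.9])]
9.15 [ 8.000e-04 -1.000e-04  1.274e-01] [0.0013 0.0003 0.0013]
```

View pics/s4.png

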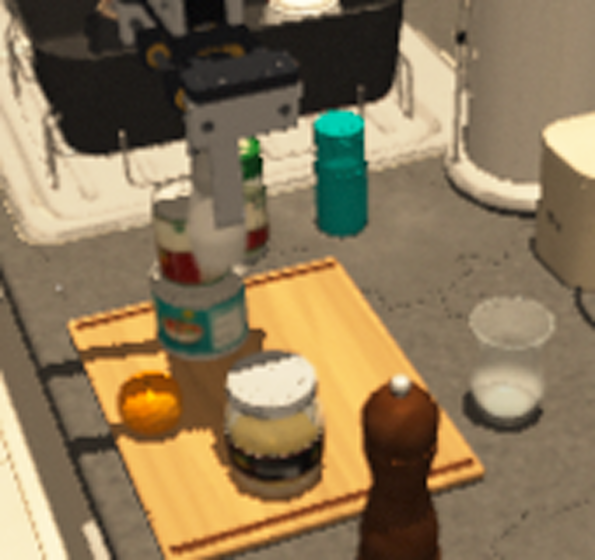

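Call:
play_rows(
  moves=[
    {"tx":0.003,"ty":0,"tz":0.03,"ax":0,"ay":0,"az":0,"fingers":0.2},
    {"tx":0.003,"ty":0,"tz":0.06,"ax":0,"ay":0,"az":0,"fingers":0.2},
    {"tx":0.003,"ty":0,"tz":0.09,"ax":0,"ay":0,"az":0,"fingers":0.2},
    {"tx":0.003,"ty":0,"tz":0.11,"ax":0,"ay":0,"az":0,"fingers":0.2},
    {"tx":0.003,"ty":0,"tz":0.12,"ax":0,"ay":0,"az":0,"fingers":0.2},
    {"tx":0.003,"ty":0,"tz":0.124,"ax":0,"ay":0,"az":0,"fingers":0.2},
    {"tx":0.003,"ty":0,"tz":0.126,"ax":0,"ay":0,"az":0,"fingers":0.2},
    {"tx":0.003,"ty":0,"tz":0.126,"ax":0,"ay":0,"az":0,"fingers":0.2},
  ],
)

```text
clock: 9.95
tcp_pos: [521.8, -69.1, 56.7]
ee_rot: [[1.0, -0.001, 0.002], [-0.001, -1.0, -0.001], [0.002, 0.001, -1.0]]
wrist_force: [-0.3, 1.0, -0.1]
gripper_width: 37.7
grasp_force: 29.5
```

Call:
play_rows(
  moves=[
    {"tx":0,"ty":0,"tz":0.001,"ax":0,"ay":0,"az":0,"fingers":0.2},
    {"tx":0,"ty":0,"tz":0.002,"ax":0,"ay":0,"az":0,"fingers":0.2},
    {"tx":0,"ty":0,"tz":0.002,"ax":0,"ay":0,"az":0,"fingers":0.2},
  ],
)

```text
clock: 10.25
tcp_pos: [521.2, -68.5, 54.1]
ee_rot: [[1.0, 0.0, 0.001], [0.0, -1.0, -0.001], [0.001, 0.001, -1.0]]
wrist_force: [-0.8, -0.0, -0.4]
gripper_width: 37.3
grasp_force: 29.5
```

Call:
play_rows(
  moves=[
    {"tx":-0.001,"ty":0,"tz":0.001,"ax":0,"ay":0,"az":0,"fingers":0.2},
    {"tx":-0.001,"ty":0,"tz":0.001,"ax":0,"ay":0,"az":0,"fingers":0.2},
  ],
)

```text
clock: 10.45
tcp_pos: [520.9, -68.5, 53.9]
ee_rot: [[1.0, 0.0, 0.003], [0.0, -1.0, -0.001], [0.003, 0.001, -1.0]]
wrist_force: [0.5, 0.5, 3.5]
gripper_width: 37.4
grasp_force: 29.8
```

Call:
play_rows(
  moves=[
    {"tx":0,"ty":0,"tz":0.001,"ax":0,"ay":0,"az":0,"fingers":0.2},
    {"tx":0,"ty":0,"tz":0.001,"ax":0,"ay":0,"az":0,"fingers":0.2},
  ],
)

```text
clock: 10.65
tcp_pos: [521.3, -68.5, 53.8]
ee_rot: [[1.0, 0.0, 0.004], [0.0, -1.0, -0.001], [0.004, 0.001, -1.0]]
wrist_force: [-1.4, 1.8, 7.9]
gripper_width: 37.3
grasp_force: 30.1
```

Call:
play_rows(
  moves=[
    {"tx":0,"ty":0,"tz":0,"ax":0,"ay":0,"az":0,"fingers":0.5},
    {"tx":0,"ty":0,"tz":0,"ax":0,"ay":0,"az":0,"fingers":0.58},
    {"tx":0,"ty":0,"tz":0,"ax":0,"ay":0,"az":0,"fingers":0.58},
    {"tx":0,"ty":0,"tz":-0.02,"ax":0,"ay":0,"az":0,"fingers":0.58},
    {"tx":0,"ty":0,"tz":-0.06,"ax":0,"ay":0,"az":0,"fingers":0.58},
    {"tx":0,"ty":0,"tz":-0.11,"ax":0,"ay":0,"az":0,"fingers":0.58},
    {"tx":0,"ty":0,"tz":-0.16,"ax":0,"ay":0,"az":0,"fingers":0.7},
    {"tx":0,"ty":0,"tz":-0.2,"ax":0,"ay":0,"az":0,"fingers":1},
  ],
)

```text
clock: 11.45
tcp_pos: [520.0, -68.5, 254.4]
ee_rot: [[1.0, -0.0, 0.002], [-0.0, -1.0, -0.001], [0.002, 0.001, -1.0]]
wrist_force: [1.1, 0.7, 0.5]
gripper_width: 67.3
grasp_force: 0.0
```

Run:
```python
from h import *
go(563,-274,254,-90)
```

```text
11.45 [0.043  0.2054 0.0007] [ 0.001  -0.0022 -0.0001]
```

Call:
play_rows(
  moves=[
    {"tx":0.01,"ty":0.05,"tz":0,"ax":0,"ay":0,"az":0,"fingers":1},
    {"tx":0.02,"ty":0.1,"tz":0,"ax":0,"ay":0,"az":0,"fingers":1},
    {"tx":0.03,"ty":0.15,"tz":0,"ax":0,"ay":0,"az":0,"fingers":1},
    {"tx":0.043,"ty":0.195,"tz":0,"ax":0,"ay":-0.002,"az":0,"fingers":1},
    {"tx":0.043,"ty":0.205,"tz":0,"ax":0,"ay":-0.002,"az":0,"fingers":1},
    {"tx":0.043,"ty":0.205,"tz":0,"ax":0,"ay":-0.002,"az":0,"fingers":1},
  ],
)

```text
clock: 12.05
tcp_pos: [562.3, -275.0, 249.7]
ee_rot: [[1.0, -0.003, -0.005], [-0.003, -1.0, 0.001], [-0.005, -0.001, -1.0]]
wrist_force: [-0.9, 0.2, 0.3]
gripper_width: 93.8
grasp_force: 0.0
```

Run:
```python
from h import *
import cv2
a=cams.grab_frame("side");cv2.imwrite("pics/s5.png",cv2.resize(a[70:250,150:320],None,fx=3.3,fy=3.3,interpolation=cv2.INTER_CUBIC))
f=lambda p:((proj("side",np.array(p,float))-[150,70])*3.3+1.2).round(1)
print("tin",f((520,21.5,142)),"salt",f((518.5,-68.5,12)),f((518.5,-68.5,102)),"mill",f((563,-274,167)),"must",f((518,-157.5,100)))
go(563,-274,122,-90)
```

```text
tin [178.1 184.8] salt [225.7 375.2] [216.9 286.6] mill [379.  361.7] must [256.3 355.4]
12.1 [0.0009 0.0008 0.1287] [-0.0014  0.0034 -0.001 ]
```

View pics/s5.png

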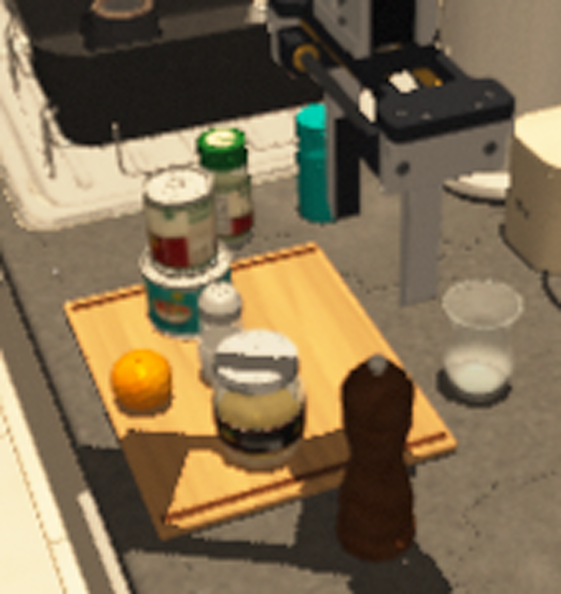

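Call:
play_rows(
  moves=[
    {"tx":0.001,"ty":0,"tz":0.05,"ax":0,"ay":0.003,"az":0,"fingers":1},
    {"tx":0.001,"ty":0,"tz":0.1,"ax":0,"ay":0.003,"az":0,"fingers":1},
    {"tx":0.001,"ty":0,"tz":0.128,"ax":0,"ay":0.003,"az":0,"fingers":1},
    {"tx":0.001,"ty":0,"tz":0.128,"ax":0,"ay":0.003,"az":0,"fingers":1},
    {"tx":0.001,"ty":0,"tz":0.128,"ax":0,"ay":0.003,"az":0,"fingers":0.6},
    {"tx":0.001,"ty":0,"tz":0.128,"ax":0,"ay":0.003,"az":0,"fingers":0.4},
    {"tx":0.001,"ty":0,"tz":0.128,"ax":0,"ay":0.003,"az":0,"fingers":0.3},
    {"tx":0.001,"ty":0,"tz":0.128,"ax":0,"ay":0.003,"az":0,"fingers":0.3},
    {"tx":0.001,"ty":0,"tz":0.128,"ax":0,"ay":0.003,"az":0,"fingers":0.3},
    {"tx":0.001,"ty":0,"tz":0.128,"ax":0,"ay":0.003,"az":0,"fingers":0.3},
  ],
)

```text
clock: 13.1
tcp_pos: [563.9, -273.6, 124.2]
ee_rot: [[1.0, -0.0, 0.002], [-0.0, -1.0, -0.001], [0.002, 0.001, -1.0]]
wrist_force: [-0.1, 0.5, -0.5]
gripper_width: 49.7
grasp_force: 0.1
```

Call:
play_rows(
  moves=[
    {"tx":0,"ty":0,"tz":0,"ax":0,"ay":0,"az":0,"fingers":0.3},
    {"tx":0,"ty":0,"tz":0,"ax":0,"ay":0,"az":0,"fingers":0.3},
  ],
)

```text
clock: 13.3
tcp_pos: [563.9, -273.4, 124.2]
ee_rot: [[1.0, -0.0, 0.002], [-0.0, -1.0, -0.0], [0.002, 0.0, -1.0]]
wrist_force: [-0.2, -0.3, 2.4]
gripper_width: 47.8
grasp_force: 30.0
```

Call:
play_rows(
  moves=[
    {"tx":0,"ty":0,"tz":-0.03,"ax":0,"ay":0,"az":0,"fingers":0.3},
    {"tx":0,"ty":0,"tz":-0.08,"ax":0,"ay":0,"az":0,"fingers":0.3},
    {"tx":0.005,"ty":0,"tz":-0.12,"ax":0,"ay":0,"az":0,"fingers":0.3},
    {"tx":0.02,"ty":-0.02,"tz":-0.13,"ax":0,"ay":0,"az":0,"fingers":0.3},
    {"tx":0.026,"ty":-0.06,"tz":-0.13,"ax":0,"ay":0,"az":0,"fingers":0.3},
    {"tx":0.026,"ty":-0.11,"tz":-0.13,"ax":0,"ay":0,"az":0,"fingers":0.3},
    {"tx":0.026,"ty":-0.16,"tz":-0.13,"ax":0,"ay":0,"az":0,"fingers":0.3},
    {"tx":0.026,"ty":-0.195,"tz":-0.13,"ax":0,"ay":0,"az":0,"fingers":0.3},
    {"tx":0.026,"ty":-0.204,"tz":-0.13,"ax":0,"ay":0,"az":0,"fingers":0.3},
    {"tx":0.026,"ty":-0.204,"tz":-0.13,"ax":0,"ay":0,"az":0,"fingers":0.3},
  ],
)

```text
clock: 14.3
tcp_pos: [589.4, -68.3, 253.2]
ee_rot: [[1.0, 0.002, 0.001], [0.002, -1.0, -0.001], [0.001, 0.001, -1.0]]
wrist_force: [0.5, -0.5, -1.8]
gripper_width: 47.7
grasp_force: 30.0
```

Run:
```python
from h import *
import cv2
a=cams.grab_frame("side");cv2.imwrite("pics/s6.png",cv2.resize(a[40:220,150:320],None,fx=3.3,fy=3.3,interpolation=cv2.INTER_CUBIC))
f=lambda p:((proj("side",np.array(p,float))-[150,40])*3.3+1.2).round(1)
s=__import__("cell").bot.sense();p=np.array(s["tcp_pos"]);print(p,f(p-[0,0,124]),f(p+[0,0,0]))
go(590.5,-69,137,-90)
```

```text
[589.42961872 -69.72801965 253.16033759] [301.3 335.8] [294.9 190.5]
14.35 [ 0.001  -0.0009  0.1162] [ 0.0014 -0.0004  0.0005]
```

View pics/s6.png

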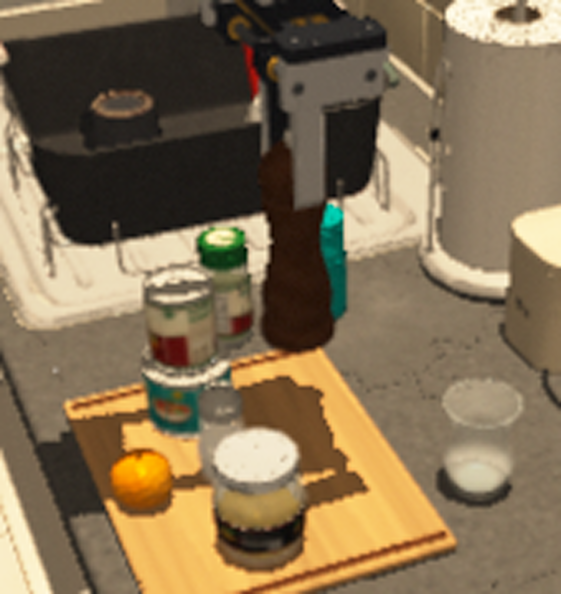

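Call:
play_rows(
  moves=[
    {"tx":0.001,"ty":-0.001,"tz":0.04,"ax":0,"ay":0,"az":0,"fingers":0.3},
    {"tx":0.002,"ty":-0.001,"tz":0.08,"ax":0,"ay":0,"az":0,"fingers":0.3},
    {"tx":0.002,"ty":-0.001,"tz":0.1,"ax":0,"ay":0,"az":0,"fingers":0.3},
    {"tx":0.002,"ty":-0.001,"tz":0.11,"ax":0,"ay":0,"az":0,"fingers":0.3},
    {"tx":0.002,"ty":-0.001,"tz":0.115,"ax":0,"ay":0,"az":0,"fingers":0.3},
    {"tx":0.002,"ty":-0.001,"tz":0.117,"ax":0,"ay":0,"az":0,"fingers":0.3},
    {"tx":0.002,"ty":-0.001,"tz":0.117,"ax":0,"ay":0,"az":0,"fingers":0.3},
    {"tx":0.002,"ty":-0.001,"tz":0.117,"ax":0,"ay":0,"az":0,"fingers":0.3},
  ],
)

```text
clock: 15.15
tcp_pos: [592.6, -68.8, 138.4]
ee_rot: [[1.0, -0.0, 0.004], [-0.0, -1.0, -0.001], [0.004, 0.001, -1.0]]
wrist_force: [-0.6, -0.6, -1.2]
gripper_width: 47.5
grasp_force: 30.0
```

Call:
play_rows(
  moves=[
    {"tx":0,"ty":0,"tz":0.001,"ax":0,"ay":0,"az":0,"fingers":0.3},
    {"tx":0,"ty":0,"tz":0.001,"ax":0,"ay":0,"az":0,"fingers":0.3},
  ],
)

```text
clock: 15.35
tcp_pos: [592.0, -68.4, 136.3]
ee_rot: [[1.0, 0.0, 0.002], [0.0, -1.0, -0.001], [0.002, 0.001, -1.0]]
wrist_force: [-0.1, 0.3, -1.4]
gripper_width: 48.0
grasp_force: 30.0
```

Call:
play_rows(
  moves=[
    {"tx":-0.001,"ty":0,"tz":0.001,"ax":0,"ay":0,"az":0,"fingers":0.3},
    {"tx":-0.001,"ty":0,"tz":0.001,"ax":0,"ay":0,"az":0,"fingers":0.3},
  ],
)

```text
clock: 15.55
tcp_pos: [591.5, -68.4, 136.2]
ee_rot: [[1.0, 0.0, 0.004], [0.0, -1.0, -0.001], [0.004, 0.001, -1.0]]
wrist_force: [1.1, 0.9, 2.8]
gripper_width: 48.2
grasp_force: 30.0
```

Call:
play_rows(
  moves=[
    {"tx":0,"ty":0,"tz":0,"ax":0,"ay":0,"az":0,"fingers":0.6},
    {"tx":0,"ty":0,"tz":0,"ax":0,"ay":0,"az":0,"fingers":0.75},
    {"tx":0,"ty":0,"tz":0,"ax":0,"ay":0,"az":0,"fingers":0.9},
    {"tx":0,"ty":0,"tz":0,"ax":0,"ay":0,"az":0,"fingers":1},
    {"tx":0,"ty":0,"tz":-0.03,"ax":0,"ay":0,"az":0,"fingers":1},
    {"tx":0,"ty":0,"tz":-0.07,"ax":0,"ay":0,"az":0,"fingers":1},
    {"tx":0,"ty":0,"tz":-0.1,"ax":0,"ay":0,"az":0,"fingers":1},
    {"tx":0,"ty":0,"tz":-0.11,"ax":0,"ay":0,"az":0,"fingers":1},
  ],
)

```text
clock: 16.35
tcp_pos: [592.0, -68.8, 249.1]
ee_rot: [[1.0, -0.0, 0.008], [-0.0, -1.0, -0.002], [0.008, 0.002, -1.0]]
wrist_force: [0.9, -0.4, 1.4]
gripper_width: 94.2
grasp_force: 0.0
```

Run:
```python
from h import *
go(595,138,200,0)
go(595,138,200,-30)
```

```text
16.35 [ 0.0026 -0.2069  0.0487] [ 0.008  -0.005  -1.5709]
16.35 [ 0.0026 -0.2069  0.0487] [ 0.0061 -0.0065 -1.0473]
```

Call:
play_rows(
  moves=[
    {"tx":0,"ty":-0.03,"tz":0,"ax":0,"ay":0,"az":-0.15,"fingers":1},
    {"tx":0,"ty":-0.07,"tz":0,"ax":0,"ay":0,"az":-0.3,"fingers":1},
    {"tx":0.001,"ty":-0.11,"tz":0,"ax":0,"ay":0,"az":-0.45,"fingers":1},
    {"tx":0.002,"ty":-0.15,"tz":0,"ax":0,"ay":0,"az":-0.6,"fingers":1},
    {"tx":0.003,"ty":-0.18,"tz":0,"ax":0,"ay":0,"az":-0.75,"fingers":1},
    {"tx":0.003,"ty":-0.2,"tz":0,"ax":0,"ay":0,"az":-0.9,"fingers":1},
    {"tx":0.003,"ty":-0.207,"tz":0,"ax":0,"ay":0,"az":-1.05,"fingers":1},
    {"tx":0.003,"ty":-0.207,"tz":0,"ax":0,"ay":0,"az":-1.2,"fingers":1},
    {"tx":0.003,"ty":-0.207,"tz":0,"ax":0.006,"ay":-0.005,"az":-1.35,"fingers":1},
    {"tx":0.003,"ty":-0.207,"tz":0,"ax":0.008,"ay":-0.005,"az":-1.5,"fingers":1},
  ],
)

```text
clock: 17.35
tcp_pos: [593.0, 138.7, 242.5]
ee_rot: [[0.064, 0.998, -0.01], [0.998, -0.064, 0.001], [0.001, -0.01, -1.0]]
wrist_force: [0.1, 0.4, 0.5]
gripper_width: 94.1
grasp_force: 0.0
```

Run:
```python
from h import *
import cv2
a=cams.grab_frame("side");cv2.imwrite("pics/s7.png",cv2.resize(a[40:220,150:320],None,fx=3.3,fy=3.3,interpolation=cv2.INTER_CUBIC))
f=lambda p:((proj("side",np.array(p,float))-[150,40])*3.3+1.2).round(1)
s=__import__("cell").bot.sense();p=np.array(s["tcp_pos"]);print(p,f(p))
print("mill",f((590,-69,12)),f((590,-69,179)),"spice",f((595,138,106)),"salt",f((519.5,-68.5,102)))
go(595,138,56,0)
```

```text
[593.00094204 138.63678328 242.51573768] [207.1  91.1]
mill [306.7 452. ] [299.2 279.8] spice [222.4 236.7] salt [218.1 385.2]
17.4 [-0.0007  0.004   0.1865] [-0.0103 -0.0011 -0.0607]
```

View pics/s7.png

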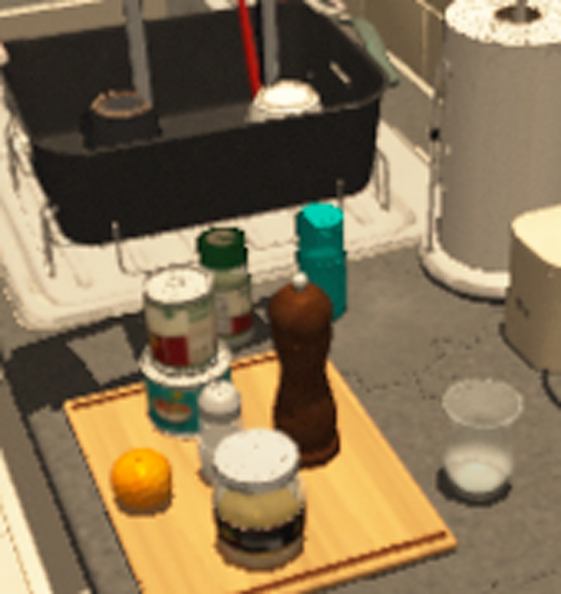

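Call:
play_rows(
  moves=[
    {"tx":-0.001,"ty":0.002,"tz":0.04,"ax":-0.01,"ay":-0.001,"az":-0.061,"fingers":1},
    {"tx":-0.001,"ty":0.002,"tz":0.09,"ax":-0.01,"ay":-0.001,"az":-0.061,"fingers":1},
    {"tx":-0.001,"ty":0.002,"tz":0.14,"ax":-0.01,"ay":-0.001,"az":-0.061,"fingers":1},
    {"tx":-0.001,"ty":0.002,"tz":0.18,"ax":-0.01,"ay":-0.001,"az":-0.061,"fingers":1},
    {"tx":-0.001,"ty":0.002,"tz":0.196,"ax":-0.01,"ay":-0.001,"az":-0.061,"fingers":1},
    {"tx":-0.001,"ty":0.002,"tz":0.196,"ax":-0.01,"ay":-0.001,"az":-0.061,"fingers":1},
    {"tx":-0.001,"ty":0.002,"tz":0.196,"ax":-0.01,"ay":-0.001,"az":-0.061,"fingers":0.6},
    {"tx":-0.001,"ty":0.002,"tz":0.196,"ax":-0.01,"ay":-0.001,"az":-0.061,"fingers":0.4},
    {"tx":-0.001,"ty":0.002,"tz":0.196,"ax":-0.01,"ay":-0.001,"az":-0.061,"fingers":0.3},
    {"tx":-0.001,"ty":0.002,"tz":0.196,"ax":-0.01,"ay":-0.001,"az":-0.061,"fingers":0.3},
  ],
)

```text
clock: 18.4
tcp_pos: [595.1, 137.9, 50.3]
ee_rot: [[0.01, 1.0, 0.006], [1.0, -0.01, 0.001], [0.001, 0.006, -1.0]]
wrist_force: [-0.4, 0.4, 0.2]
gripper_width: 65.6
grasp_force: 0.0
```

Call:
play_rows(
  moves=[
    {"tx":0,"ty":0,"tz":0,"ax":0,"ay":0,"az":0,"fingers":0.3},
    {"tx":0,"ty":0,"tz":0,"ax":0,"ay":0,"az":0,"fingers":0.3},
    {"tx":0,"ty":0,"tz":0,"ax":0,"ay":0,"az":0,"fingers":0.3},
    {"tx":0,"ty":0,"tz":0,"ax":0,"ay":0,"az":0,"fingers":0.3},
  ],
)

```text
clock: 18.8
tcp_pos: [594.3, 137.8, 48.9]
ee_rot: [[0.01, 1.0, 0.003], [1.0, -0.01, 0.0], [0.0, 0.003, -1.0]]
wrist_force: [-0.5, -0.4, 0.3]
gripper_width: 45.5
grasp_force: 30.0
```

Call:
play_rows(
  moves=[
    {"tx":0,"ty":0,"tz":-0.03,"ax":0,"ay":0,"az":0,"fingers":0.3},
    {"tx":0,"ty":0,"tz":-0.08,"ax":0,"ay":0,"az":0,"fingers":0.3},
    {"tx":0,"ty":0,"tz":-0.13,"ax":0,"ay":0,"az":0,"fingers":0.3},
    {"tx":0,"ty":0,"tz":-0.175,"ax":0,"ay":0,"az":0,"fingers":0.3},
    {"tx":-0.02,"ty":0,"tz":-0.21,"ax":0,"ay":0,"az":0.1,"fingers":0.3},
    {"tx":-0.06,"ty":0,"tz":-0.215,"ax":0,"ay":0,"az":0.2,"fingers":0.3},
    {"tx":-0.1,"ty":0,"tz":-0.215,"ax":0,"ay":0,"az":0.3,"fingers":0.3},
    {"tx":-0.15,"ty":0.001,"tz":-0.215,"ax":0,"ay":0,"az":0.4,"fingers":0.3},
    {"tx":-0.2,"ty":0.002,"tz":-0.215,"ax":0,"ay":0,"az":0.5,"fingers":0.3},
    {"tx":-0.25,"ty":0.002,"tz":-0.215,"ax":0,"ay":0,"az":0.524,"fingers":0.3},
  ],
)

```text
clock: 19.8
tcp_pos: [592.6, -114.0, 263.0]
ee_rot: [[0.51, 0.86, 0.002], [0.86, -0.51, 0.001], [0.002, 0.002, -1.0]]
wrist_force: [0.3, 0.6, -1.1]
gripper_width: 45.1
grasp_force: 30.0
```

Run:
```python
from h import *
go(596,-158,260,-30)
```

```text
19.8 [-0.0361  0.0254  0.003 ] [ 0.0018 -0.0018 -0.0122]
```

Call:
play_rows(
  moves=[
    {"tx":-0.036,"ty":0.0255,"tz":0.02,"ax":0,"ay":0,"az":-0.012,"fingers":0.3},
    {"tx":-0.036,"ty":0.0255,"tz":0.04,"ax":0,"ay":0,"az":-0.012,"fingers":0.3},
    {"tx":-0.036,"ty":0.0255,"tz":0.06,"ax":0,"ay":0,"az":-0.012,"fingers":0.3},
    {"tx":-0.036,"ty":0.0255,"tz":0.06,"ax":0,"ay":0,"az":-0.012,"fingers":0.3},
  ],
)

```text
clock: 20.2
tcp_pos: [594.7, -156.2, 198.9]
ee_rot: [[0.5, 0.866, -0.005], [0.866, -0.5, 0.003], [0.0, -0.006, -1.0]]
wrist_force: [-0.4, 0.5, -1.2]
gripper_width: 45.0
grasp_force: 30.0
```

Run:
```python
from h import *
import cv2
a=cams.grab_frame("side");cv2.imwrite("pics/s8.png",cv2.resize(a[60:230,150:320],None,fx=3.5,fy=3.5,interpolation=cv2.INTER_CUBIC))
f=lambda p:((proj("side",np.array(p,float))-[150,60])*3.5+1.25).round(1)
s=__import__("cell").bot.sense();p=np.array(s["tcp_pos"]);print(p,f(p-[0,0,48.9]),f(p+[0,0,57]),f((518,-157.5,100)))
go(596,-158,64,-30)
```

```text
[ 595.65463408 -156.04628649  201.17246632] [374.  321.3] [372.3 183.2] [271.8 411.9]
20.25 [-0.0017  0.0016  0.1372] [-0.0024 -0.0011  0.0012]
```

View pics/s8.png

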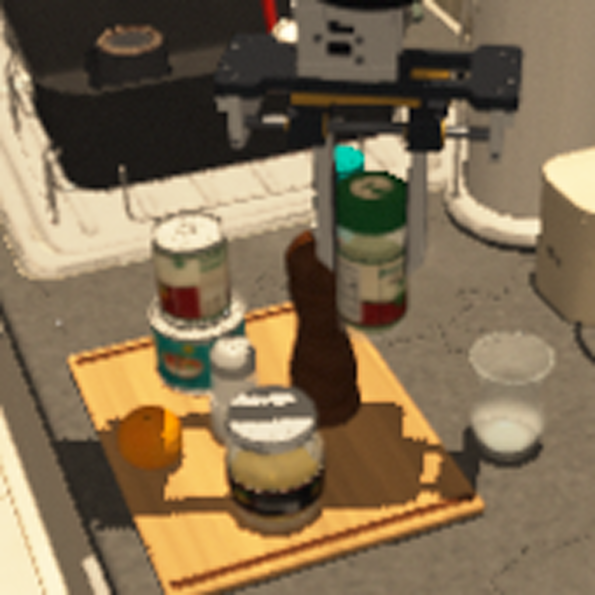

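Call:
play_rows(
  moves=[
    {"tx":-0.0015,"ty":0.0015,"tz":0.03,"ax":-0.002,"ay":-0.001,"az":0,"fingers":0.3},
    {"tx":-0.0015,"ty":0.0015,"tz":0.07,"ax":-0.002,"ay":-0.001,"az":0,"fingers":0.3},
    {"tx":-0.0015,"ty":0.0015,"tz":0.1,"ax":-0.002,"ay":-0.001,"az":0,"fingers":0.3},
    {"tx":-0.0015,"ty":0.0015,"tz":0.12,"ax":-0.002,"ay":-0.001,"az":0,"fingers":0.3},
    {"tx":-0.0015,"ty":0.0015,"tz":0.132,"ax":-0.002,"ay":-0.001,"az":0,"fingers":0.3},
    {"tx":-0.0015,"ty":0.0015,"tz":0.136,"ax":-0.002,"ay":-0.001,"az":0,"fingers":0.3},
    {"tx":-0.0015,"ty":0.0015,"tz":0.136,"ax":-0.002,"ay":-0.001,"az":0,"fingers":0.3},
    {"tx":-0.0015,"ty":0.0015,"tz":0.136,"ax":-0.002,"ay":-0.001,"az":0,"fingers":0.3},
  ],
)

```text
clock: 21.05
tcp_pos: [599.0, -158.5, 69.5]
ee_rot: [[0.498, 0.867, 0.007], [0.867, -0.498, -0.003], [0.002, 0.008, -1.0]]
wrist_force: [-0.6, -0.3, -0.7]
gripper_width: 45.3
grasp_force: 30.0
```

Call:
play_rows(
  moves=[
    {"tx":0,"ty":0,"tz":0.001,"ax":0,"ay":0,"az":0,"fingers":0.3},
    {"tx":0,"ty":0,"tz":0.001,"ax":0,"ay":0,"az":0,"fingers":0.3},
  ],
)

```text
clock: 21.25
tcp_pos: [598.3, -158.4, 67.6]
ee_rot: [[0.499, 0.867, 0.006], [0.867, -0.499, -0.002], [0.001, 0.006, -1.0]]
wrist_force: [0.9, 0.5, -1.0]
gripper_width: 45.2
grasp_force: 30.0
```

Call:
play_rows(
  moves=[
    {"tx":-0.001,"ty":-0.0015,"tz":0.002,"ax":-0.004,"ay":0,"az":0,"fingers":0.3},
    {"tx":-0.001,"ty":-0.0015,"tz":0.004,"ax":-0.005,"ay":0,"az":0,"fingers":0.3},
    {"tx":-0.001,"ty":-0.0015,"tz":0.005,"ax":-0.005,"ay":0,"az":0,"fingers":0.3},
    {"tx":-0.001,"ty":-0.0015,"tz":0.005,"ax":-0.005,"ay":0,"az":0,"fingers":0.3},
    {"tx":-0.001,"ty":-0.0015,"tz":0.005,"ax":-0.005,"ay":0,"az":0,"fingers":0.3},
  ],
)

```text
clock: 21.75
tcp_pos: [595.9, -158.3, 61.4]
ee_rot: [[0.499, 0.867, 0.009], [0.867, -0.499, -0.004], [0.001, 0.009, -1.0]]
wrist_force: [-0.3, -0.3, -0.6]
gripper_width: 45.1
grasp_force: 30.0
```

Call:
play_rows(
  moves=[
    {"tx":0,"ty":0,"tz":0,"ax":0.01,"ay":0,"az":0,"fingers":0.3},
    {"tx":0,"ty":0,"tz":0.001,"ax":0.01,"ay":0,"az":0,"fingers":0.3},
    {"tx":0,"ty":0,"tz":0.001,"ax":0.01,"ay":0,"az":0,"fingers":0.3},
  ],
)

```text
clock: 22.05
tcp_pos: [596.4, -158.5, 61.0]
ee_rot: [[0.499, 0.867, 0.001], [0.867, -0.499, 0.001], [0.001, 0.0, -1.0]]
wrist_force: [-0.1, 0.5, 0.7]
gripper_width: 45.2
grasp_force: 30.0
```

Call:
play_rows(
  moves=[
    {"tx":0,"ty":0,"tz":0.001,"ax":0,"ay":0,"az":0,"fingers":0.3},
    {"tx":0,"ty":0,"tz":0.001,"ax":0,"ay":0,"az":0,"fingers":0.3},
  ],
)

```text
clock: 22.25
tcp_pos: [596.4, -158.5, 60.9]
ee_rot: [[0.499, 0.867, 0.001], [0.867, -0.499, 0.001], [0.001, 0.001, -1.0]]
wrist_force: [-0.6, 1.0, 4.2]
gripper_width: 45.1
grasp_force: 30.0
```

Contact. Open a little (about 56 mm) and rise.

Call:
play_rows(
  moves=[
    {"tx":0,"ty":0,"tz":0,"ax":0,"ay":0,"az":0,"fingers":0.55},
    {"tx":0,"ty":0,"tz":0,"ax":0,"ay":0,"az":0,"fingers":0.6},
    {"tx":0,"ty":0,"tz":0,"ax":0,"ay":0,"az":0,"fingers":0.6},
    {"tx":0,"ty":0,"tz":-0.02,"ax":0,"ay":0,"az":0,"fingers":0.6},
    {"tx":0,"ty":0,"tz":-0.06,"ax":0,"ay":0,"az":0,"fingers":0.6},
    {"tx":0,"ty":0,"tz":-0.11,"ax":0,"ay":0,"az":0,"fingers":0.6},
    {"tx":0,"ty":0,"tz":-0.16,"ax":0,"ay":0,"az":0,"fingers":0.6},
    {"tx":0,"ty":0,"tz":-0.2,"ax":0,"ay":0,"az":0,"fingers":0.6},
  ],
)

```text
clock: 23.05
tcp_pos: [596.3, -158.6, 262.6]
ee_rot: [[0.499, 0.867, 0.003], [0.867, -0.499, 0.0], [0.001, 0.002, -1.0]]
wrist_force: [0.9, 0.1, -0.3]
gripper_width: 56.8
grasp_force: 0.0
```

Call:
play_rows(
  moves=[
    {"tx":-0.03,"ty":-0.03,"tz":0,"ax":0,"ay":0,"az":0,"fingers":0.6},
    {"tx":-0.07,"ty":-0.06,"tz":0,"ax":0,"ay":0,"az":0,"fingers":0.6},
    {"tx":-0.11,"ty":-0.09,"tz":0,"ax":0,"ay":0,"az":0,"fingers":0.6},
    {"tx":-0.15,"ty":-0.12,"tz":0,"ax":0,"ay":0,"az":0,"fingers":0.6},
    {"tx":-0.2,"ty":-0.14,"tz":0,"ax":0,"ay":0,"az":0,"fingers":0.6},
    {"tx":-0.24,"ty":-0.15,"tz":0,"ax":0,"ay":0,"az":0,"fingers":0.6},
    {"tx":-0.26,"ty":-0.15,"tz":0,"ax":0,"ay":0,"az":0,"fingers":0.6},
    {"tx":-0.26,"ty":-0.15,"tz":0,"ax":0,"ay":0,"az":0,"fingers":0.6},
  ],
)

```text
clock: 23.85
tcp_pos: [334.7, -310.9, 259.0]
ee_rot: [[0.503, 0.864, -0.001], [0.864, -0.503, 0.001], [0.0, -0.001, -1.0]]
wrist_force: [-0.7, 0.7, -0.3]
gripper_width: 56.6
grasp_force: 0.0
```

Run:
```python
from h import *
import cv2
a=cams.grab_frame("side")[70:230,150:300];b=cams.grab_frame("top")[130:260,130:330]
cv2.imwrite("pics/f_top.png",cv2.resize(b,None,fx=4,fy=4,interpolation=cv2.INTER_CUBIC))
cv2.imwrite("pics/f_side.png",cv2.resize(a,None,fx=3.5,fy=3.5,interpolation=cv2.INTER_CUBIC))
print(__import__("cell").bot.sense()["tcp_pos"])
```

```text
[ 336.32565182 -309.00158058  259.0526921 ]
```

View pics/f_top.png

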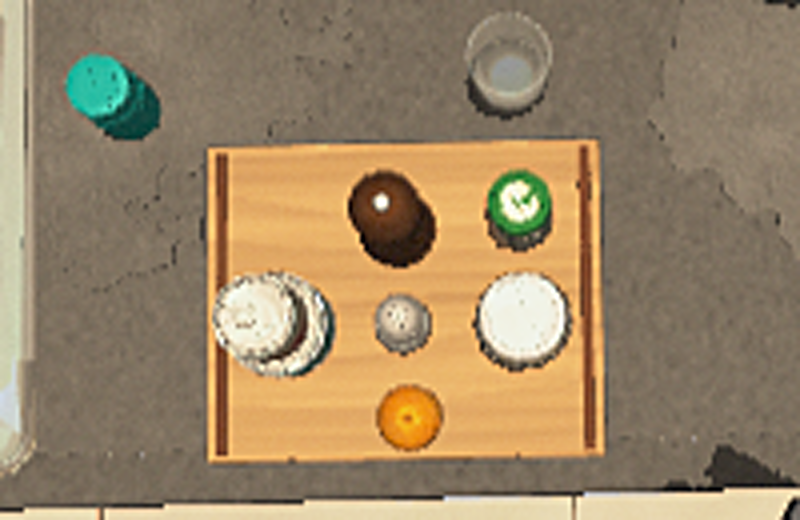

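View pics/f_side.png

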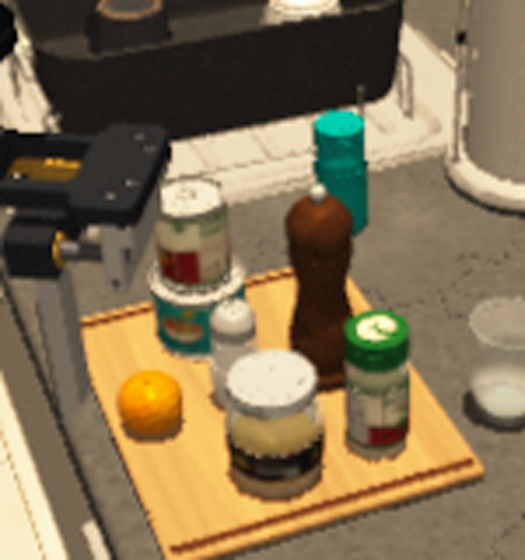

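Everything stands. Top-crop centres: small tin (256,317), salt (403,318), finial (381,202), spice cap (519,203). Blue tin and mustard jar haven't moved. I'll check the offsets.

Run:
```python
from h import *
T=lambda p:(p[0]/4-.375+130,p[1]/4-.375+130);S=lambda p:(p[0]/3.5-.36+150,p[1]/3.5-.36+70)
for k,a,b,z in(("tin",(256,317),(192,198),142),("blue",(276,323),0,70),("salt",(403,318),(233,307),101),("mill",(381,202),(317,192),179),("spice",(519,203),(377,328),118),("must",(523,319),(271,368),100)):
    print(k,plane("top",*T(a),z).round(1)[:2],b and plane("side",*S(b),z).round(1)[:2])
```

```text
tin [519.8  22. ] [521.3  17.9]
blue [520.1  19.8] 0
salt [518.8 -74.7] [519.6 -71.7]
mill [591.2 -68.4] [589.7 -69.3]
spice [ 595.6 -159.1] [ 596.6 -158.2]
must [ 515.6 -159.2] [ 520.8 -148.2]
```

```bash
python3 - <<'E'
from h import *
t=lambda p:((proj("top",np.array(p,float))-130)*4+1.5).round(1)
s=lambda p:((proj("side",np.array(p,float))-[150,70])*3.5+1.25).round(1)
for y in(-68.5,-73):print(y,[t((519.5,y+d,z)) for z,d in((14,-22),(50,-22),(50,22),(80,0),(100,0))],[s((519.5,y,z)) for z in(12,80,100)])
b=[plane("top",*(np.array(p)/4-.375+130),50)[:2].round(1) for p in((375,323),(432,323))];print(b)
E
python3 -c "
import cv2;a=cv2.imread('pics/f_top.png')[270:380,350:460];cv2.imwrite('pics/salt.png',cv2.resize(a,None,fx=5,fy=5))"
```

```text
-68.5 [array([433.9, 323.9]), array([430.5, 320.9]), array([370.5, 322.7]), array([396.8, 319.2]), array([394.3, 317.4])] [array([240.6, 397.6]), array([233.7, 327.6]), array([231.5, 305.8])]
-73 [array([439.9, 323.7]), array([436.6, 320.7]), array([376.7, 322.5]), array([403.1, 319. ]), array([400.6, 317.2])] [array([242.5, 401. ]), array([235.7, 331. ]), array([233.5, 309.1])]
[array([519.2, -49.8]), array([517.9, -91.6])]
```

View pics/salt.png

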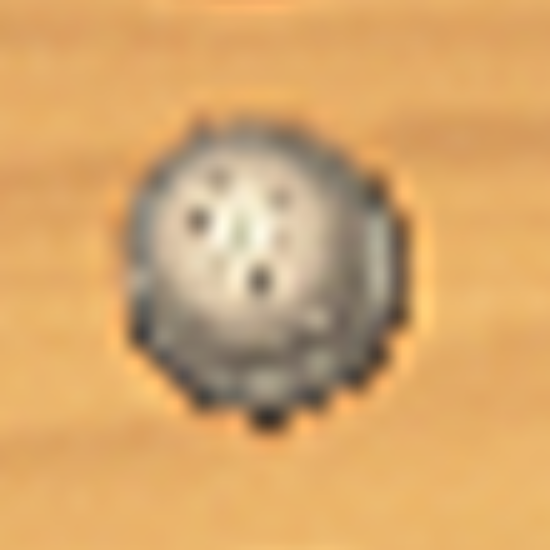

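The cap's hole pattern is centred at crop pixel (398,316), which puts the salt shaker at y ≈ -70. That is within about 2 mm of midway, so I'm handing in.

```bash
python3 -c "
from cell import bot
print(bot.finish_job())"
```

```text
the job is handed in; nothing more can be done
None
```

The job is handed in at about 24 s of robot time: small tin on the blue tin, salt shaker midway, pepper mill behind it and spice jar behind the mustard jar, all upright and within a few mm by the last pictures, with everything else left alone.

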